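Clamp a plaster mould in the casting jig

TASK

Get the plaster casting mould clamped for pouring: with closed fingertips, push it along between the jig's rails until it is fully home against the wooden stop, then push the clamp's black-gripped lever over past centre so that it snaps across and its rubber pad presses down on the mould. Only push: do not lift or tip the mould or drag it out of its rails, and leave the other things on the bench where they stand.

Things in the scene. Friction and masses are not known exactly. Their poses are not given: they have to be found in the camera images.
- jig: Fixed plywood casting jig, board 360 x 160 x 15 mm (its x -190 to +170 mm). Origin at bench level under the board; x along the board towards the stop and clamp, y across, z up. Two wooden rails along x, 94 mm apart inside, tops 27 mm above the bench, from x = -180 to +50 mm. The clamp bracket behind the stop: steel cheeks at x = 80 to 130 mm, 100 mm high, 60 mm wide with the springs.
- mould: Loose two-part plaster mould, block 100 x 90 x 60 mm (its x, y, z; x nearly along the jig's x), about 0.7 kg, pouring hole and seam line on top. Origin at the centre of its underside, which lies on the board (jig z = 15 mm) between the rails with 2 mm play each side. Starts 45 to 80 mm short of the stop; fully home its origin is at jig x = -10 mm.
- jig_stop (a point): Centre of the stop's face (jig x = +40 mm, y = 0), at its top edge, 50 mm above the bench. The stop is a wooden bar 18 mm thick, 130 mm wide across the board. Axes as the jig's.
- clamp (a joint): Lever angle, rad. 0 = open: handle leans 0.54 rad off vertical away from the mould (jig +x), pad up. 0.54 = upright, dead centre. Closed on a home mould about 1.06 (limit 1.08), handle leaning to jig -x. An over-centre spring drives it from centre to the side it is on (0.4 N m at the ends, nothing at centre): about 5 N at the grip. From 0.1 rad past centre it goes over by itself in under 1 s.
- clamp_hinge (a point): Centre of the lever's hinge, 85 mm above the bench at jig x = +105 mm, y = 0; the hinge axis is the jig's y. Axes as the jig's.
- clamp_grip (a point): Middle of the black plastic handle grip, 93 mm from the hinge on the handle's axis; moves with the lever. The grip is a round bar of radius 10 mm from 68 to 118 mm from the hinge, its rounded end reaching 128 mm; below it a steel bar of radius 6 mm.
- clamp_pad: Rubber pad, 22 mm across, under the end of the lever's steel nose bar (16 mm wide, 95 mm long, rigid with the handle, level when closed). Origin on the bar's axis 85 mm from the hinge; pad face 11.5 mm below it when closed. Closed it comes down at jig x = +20 mm, y = 0; open it stands above the stop at about jig x = 65 mm, 160 mm above the bench.
- glaze_jar: Bystander: lidded glaze jar, 54 mm across, 75 mm high, standing beside the clamp. Origin at the centre of its underside.
- slip_cup: Bystander: white cup, 68 mm across, 75 mm high, beside the board on the jig's -y side. Origin at the centre of its underside.
- rib: Bystander: flat wooden potter's rib, 90 x 50 x 8 mm, beside the board on the jig's +y side. Origin at the centre of its underside.
- glaze_brush: Bystander: brush about 170 mm long lying beside the board on the jig's +y side, near the clamp. Origin under its middle.
- yellow_bowl: Bystander: yellow plastic bowl, 150 mm across, 60 mm high, to the robot's right. Origin at the centre of its underside.
- clay_bowl: Bystander: unfired clay bowl, 140 mm across, 55 mm high, to the robot's left. Origin at the centre of its underside.
- bud_vase: Bystander: small terracotta vase, 80 mm across, 90 mm high, to the robot's left. Origin at the centre of its underside.
Things that resemble listed ones, but are neither listed nor needed, are in the scene too. Leave any turquoise look-alike of the mould alone.

How it is judged:
By the outcome, as a careful person would: the job done as asked, in the order asked, and still so for the second after the job is handed in, with the robot touching nothing.
It also fails if it takes over 40 s, if anything falls off the work surface, if the arm or the gripper's body presses on something with over 40 N, if the wrist force passes 120 N, or if a joint passes its speed limit or range.

ROBOT

A 6-joint arm with a two-finger parallel gripper is mounted at the origin on the work surface. World frame = base frame: x ahead of the robot, y to its left, z up, the work surface at z = 0. Lengths are in mm, angles in degrees, forces in N, time in s.
With the tool pointing down it reaches from about 350 to 850 mm from the base axis. Payload 8.1 kg.
Tool frame: the origin (TCP) lies midway between the tips of the shut fingers; the grasp point (between the pads) lies 19 mm behind it; z points along the fingers, y is the line along which they close (so a half turn about z gives the same grasp; the last joint's range is limited). The gripper opens to 85 mm and grips with 20 to 120 N. Pads are 22 mm wide; open, the fingers measure 114 mm over their backs; the gripper's body (76 mm by 85 mm) begins 54 mm behind the grasp point. The pads swing forward as they close: fully open they stand 13 mm farther back than shut.
Start: joints at [69.362, 7.471, 85.268, -0, 87.261, -4.893], TCP at [162.791, 577.498, 231.292] pointing down, gripper open.
Joint ranges: [-169.43, 169.43], [-51.17, 129.36], [1.28, 143.12], [-76.62, 256.62], [0, 156.53], [-152.29, 152.29]. Speed limits (degrees/s): [136.94, 136.94, 159.86, 180, 180, 180].

INTERFACE

Orientations are given as [roll, pitch, yaw] about the fixed x, y, z axes, in that order (R = Rz(yaw) Ry(pitch) Rx(roll)).
In Python, from bench import r gives the robot as it stands.
- The arm moves only by the tool send_rows, never from a script. Its argument "increments" is a list of rows, each a list of 6 numbers: the shift along the tool's x, y, z in mm, then the turn, a rotation vector about the tool's x, y, z in rad. A call has 1 to 5 rows; each row shifts and turns the commanded pose from where the row before left it, along the tool's axes as they then stand; what a row does not reach is not made up. A row lasts 1/8 s, in which the tool goes at most 62.5 mm and 10.7 degrees, less where a joint would pass 70% of its speed; a pose out of reach is approached as far as the arm can. A call is refused whole if a number of a shift passes 62.5 or a number of a turn 0.188, either way. A call with a gripper value outside its range is refused whole. "grip" is the closure, from -1 (fully open) to 1 (shut), set as the call begins (left out, the last holds). The fingers move at their own pace and stop on an object; "grip_force" is the grip in N (left out, the last holds). Time passes only in rows, so rows that do not move let the fingers close. It gives the time, the measured TCP pose, the force, the opening and the grip force at its end, in the units of the state.
- r.sense(): the state, without advancing time (a new reading comes with each control period).
- r.snapshot(name): name is "scene" or "top" or "wrist"; returns a dict with "img" (420x560x3 uint8, blue, green, red), "z_map" (420x560 float32, mm along the optical axis (not along the pixel's ray), 0 where there is no reading), "fx", "fy", "cx", "cy" (pixels), "view" (4x4, takes a point from world to camera coordinates). Camera axes: x right, y down, z forward; pixel columns grow to the right and rows downward; lengths in mm; the calibration is good to about 2 mm. The wrist camera is an equidistant fisheye: a pixel r from the principal point sees the ray r / f radians off the axis. A picture is of the moment at which its call begins.
- r.hand_in(): hands the job in; it is judged then, once.
The state is a dict: "time": time; "joint_pos": joint angles; "qd": joint speeds; "joint_efforts": joint torques, N m; "tool_pos": TCP position; "tcp_rot": TCP orientation; "ft_force": force on the tool from outside, world axes, zero at the start; "wrist_torque": the same for the moment, N m; "finger_gap": finger opening in mm; "grip_force": force on a finger pad.
Only numpy, scipy, OpenCV 4.12 (cv2) and the standard library are available. Lean on these libraries where they do the work, as an engineer would, in place of code of your own. Each camera call takes 0.05 s, during which the arm holds its last target. There are 200 camera calls.

## Working session

There is one attempt and no reset: what is moved stays moved. The work goes in short steps, Python scripts to look and compute and a tool call to move; the robot and the scene stay as the last step left them, time stands still between calls to the robot, and variables do not carry over. Pictures are saved under pics/ and viewed, at most 10 in all, crops included, and the job is handed in when it is done.

Besides the shell and the picture viewer there is one more tool, called as name(argument=value, ...), one argument or row to a line, values as JSON. send_rows: Moves the arm, as the interface text tells. Its arguments: {"type":"object","properties":{"increments":{"type":"array"},"grip":{"type":"number"},"grip_force":{"type":"number"}},"required":["increments"]}

```bash
mkdir -p pics; ls
cat > h.py <<'E'
import numpy as np,cv2
from bench import r
def snap(n):
    s=r.snapshot(n); s['view']=np.array(s['view']); return s
def pts(s):
    v,u=np.indices(s['z_map'].shape); z=s['z_map']
    p=np.stack([(u-s['cx'])/s['fx']*z,(v-s['cy'])/s['fy']*z,z,np.ones_like(z)],-1)
    w=p@np.linalg.inv(s['view']).T
    w=w[...,:3]; w[z==0]=np.nan
    return w
E
python3 - <<'E'
from h import *
for n in('scene','top'):
    s=snap(n); np.savez(''+n+'.npz',**s); cv2.imwrite(f'pics/{n}0.png',s['img'])
    print(n,s['fx'],np.linalg.inv(s['view']).round(2).tolist())
print(r.sense())
E
```

```text
pics
scene 477.1697012543261 [[-0.76, 0.43, -0.49, 1350.62], [0.65, 0.48, -0.59, 951.44], [-0.01, -0.77, -0.64, 1212.57], [0.0, 0.0, 0.0, 1.0]]
top 483.0933663900894 [[-0.02, -1.0, 0.08, 394.76], [-1.0, 0.02, -0.0, -26.71], [0.0, -0.08, -1.0, 1717.66], [0.0, 0.0, 0.0, 1.0]]
{'time': 0.1, 'joint_pos': array([ 6.93624475e+01,  7.51308861e+00,  8.53223013e+01, -5.72709453e-04,
        8.72610831e+01, -4.89142321e+00]), 'qd': array([-0.01678998, -0.12436233, -0.07097234, -0.10137094,  0.0788547 ,
        0.02290051]), 'joint_efforts': array([ 1.62132048e-03, -5.70954323e+01, -5.01938367e+01, -1.33520987e-05,
        8.14888015e-03, -8.93597836e-07]), 'tool_pos': array([162.6181282 , 577.03544808, 230.3323447 ]), 'tcp_rot': array([-1.79903830e+02, -7.65610757e-03,  1.64253892e+02]), 'ft_force': array([ 0.33800468, -0.00222295,  0.31752856]), 'wrist_torque': array([-0.03675006, -0.00708023,  0.04751811]), 'grip_force': 0.0, 'finger_gap': 85.32023881644115}
```

View pics/scene0.png

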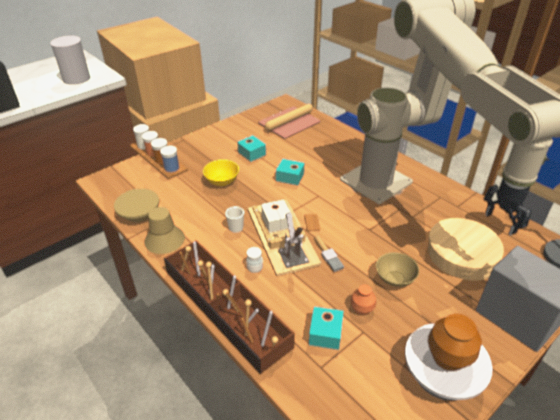

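View pics/top0.png

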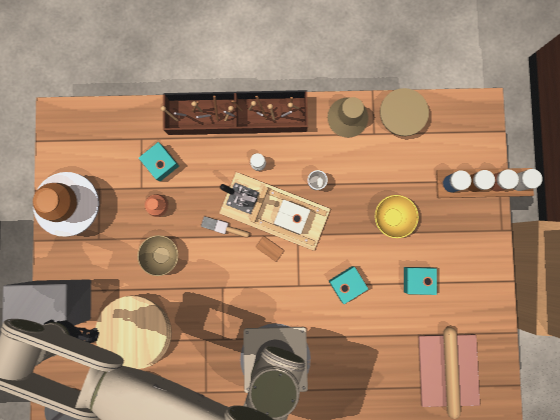

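The scene view shows the jig at about (285,235). In the top view the jig is at (275,210), with the white mould at (293,216) and the clamp at (241,195). The turquoise blocks at (159,161), (349,285) and (421,281) are look-alikes. The white block in the rails is the only one that fits. I'll measure it and check an enlarged crop.

Run:
```python
from h import *
s=dict(np.load('top.npz')); w=pts(s); im=s['img']
c=im[150:270,180:350]; cv2.imwrite('pics/crop1.png',cv2.resize(c,None,fx=4.5,fy=4.5,interpolation=cv2.INTER_CUBIC))
roi=np.zeros(im.shape[:2],bool); roi[165:260,205:340]=1
hsv=cv2.cvtColor(im,cv2.COLOR_BGR2HSV)
z=w[...,2]
def rect(m,name,h):
    m=m.astype(np.uint8); n,l,st,_=cv2.connectedComponentsWithStats(m)
    k=1+np.argmax(st[1:,4]); p=w[l==k]
    R=cv2.minAreaRect(p[:,:2].astype(np.float32)); print(name,st[k],R,cv2.boxPoints(R).round(0).tolist(),'z',np.median(p[:,2]).round(1))
rect(roi&(z>66)&(z<84)&(hsv[...,1]<70)&(hsv[...,2]>150),'mould',75)
rect(roi&(z>8),'jig',15)
for v,u in((216,285),(190,225),(188,231),(230,320),(185,245)): print(u,v,w[v,u].round(0),hsv[v,u])
m=roi&(z>125)
print(np.c_[np.argwhere(m),w[m].round(0)][:60].astype(int).tolist())
```

```text
mould [274 200  37  34 689] ((490.2713928222656, -71.16268920898438), (99.42021179199219, 89.51878356933594), 66.96790313720703) [[430.0, -99.0], [512.0, -134.0], [551.0, -43.0], [469.0, -8.0]] z 76.0
jig [ 219  172  112   79 4598] ((517.25439453125, -3.5920257568359375), (384.47662353515625, 170.30982971191406), 67.69037628173828) [[365.0, -149.0], [523.0, -214.0], [669.0, 142.0], [511.0, 207.0]] z 21.6
285 216 [492. -48.  68.] [ 30  13 236]
225 190 [573. 144. 180.] [120   9  29]
231 188 [581. 126. 164.] [18 70 62]
320 230 [ 443. -171.   13.] [ 23  72 234]
245 185 [608.  91.  19.] [ 17  91 229]
[[184, 223, 591, 149, 189], [184, 224, 591, 146, 190], [185, 221, 587, 155, 196], [185, 222, 587, 151, 202], [185, 223, 587, 148, 195], [185, 224, 588, 145, 193], [185, 225, 587, 142, 194], [185, 226, 589, 140, 182], [186, 220, 585, 158, 191], [186, 221, 584, 155, 195], [186, 222, 584, 152, 195], [186, 223, 583, 148, 202], [186, 224, 585, 145, 193], [186, 225, 585, 143, 187], [186, 226, 585, 140, 184], [186, 227, 585, 137, 187], [186, 228, 587, 135, 172], [187, 220, 581, 158, 196], [187, 221,
[... 423 characters left out ...]
188, 227, 579, 137, 183], [188, 228, 580, 134, 179], [188, 229, 579, 131, 178], [188, 230, 580, 128, 174], [188, 231, 581, 126, 164], [188, 232, 582, 124, 156], [189, 221, 575, 155, 192], [189, 222, 574, 151, 199], [189, 223, 575, 149, 193], [189, 224, 575, 146, 191], [189, 225, 575, 143, 190], [189, 226, 575, 140, 189], [189, 227, 576, 138, 179], [189, 228, 577, 135, 173], [189, 229, 577, 132, 171], [189, 230, 577, 128, 174], [189, 231, 577, 126, 168], [189, 232, 578, 123, 163], [189, 233, 580, 121, 148], [190, 223, 573, 150, 186], [190, 224, 573, 147, 183], [190, 225, 573, 144, 180], [190, 226, 573, 140, 182], [190, 227, 573, 138, 177], [190, 228, 573, 135, 177], [190, 229, 574, 132, 173]]
```

View pics/crop1.png

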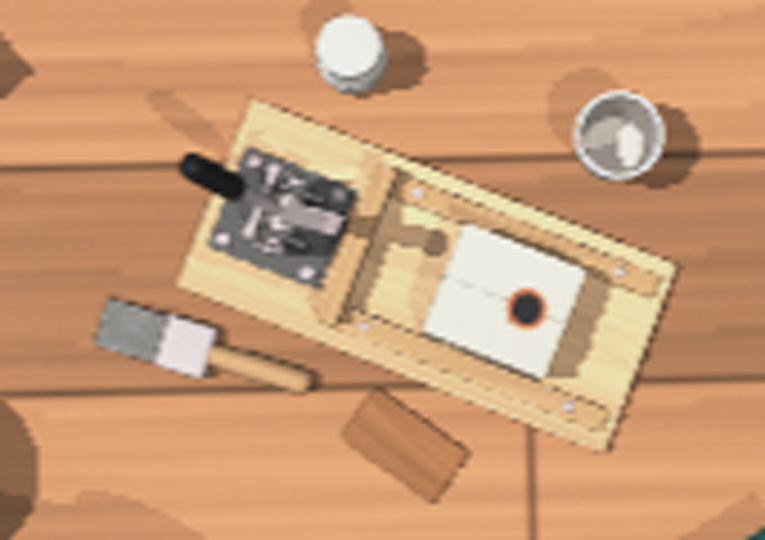

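The crop confirms it: the white mould with seam and hole at crop (505,300) sits between the rails. The clamp grip is at crop (210,178), cup and jar are on the jig's -y side, and rib and brush are on the +y side. The jig yaw is about 67.4° and its origin about (518,-2). The mould is at jig x≈-73. Next I'll move high above the spot behind the mould.

send_rows(
  increments=[
    [-32,-41.3,0,0,0,0],
    [-32,-41.3,0,0,0,0],
    [-32,-41.3,0,0,0,0],
    [-32,-41.3,0,0,0,0],
    [-32,-41.3,0,0,0,0],
  ],
  grip=1,
)

```text
time: 0.72
tool_pos: [260.9, 333.7, 230.9]
tcp_rot: [-180.0, -0.0, 164.3]
ft_force: [1.0, 0.5, 1.0]
finger_gap: 0.2
grip_force: 0.0
```

send_rows(
  increments=[
    [-32,-41.3,0,0,0,0],
    [-32,-41.3,0,0,0,0],
    [-32,-41.3,0,0,0,0],
    [-32,-41.3,0,0,0,0],
    [-32,-41.3,0,0,0,0],
  ],
)

```text
time: 1.35
tool_pos: [358.9, 91.5, 231.1]
tcp_rot: [180.0, 0.0, 164.3]
ft_force: [0.8, 0.1, 0.2]
finger_gap: 0.0
grip_force: 0.0
```

send_rows(
  increments=[
    [-32,-41.3,0,0,0,0],
    [-32,-41.3,0,0,0,0],
    [-32,-41.3,0,0,0,0],
    [-32,-41.3,0,0,0,0],
    [-32,-41.3,0,0,0,0],
  ],
)

```text
time: 1.98
tool_pos: [456.9, -150.7, 231.0]
tcp_rot: [180.0, -0.0, 164.2]
ft_force: [0.8, 0.7, -0.1]
finger_gap: -0.6
grip_force: 0.0
```

send_rows(
  increments=[
    [0,0,0,0,0,0.169],
    [0,0,0,0,0,0.169],
    [0,0,0,0,0,0.169],
    [0,0,0,0,0,0.169],
    [0,0,0,0,0,0.169],
  ],
)

```text
time: 2.6
tool_pos: [456.4, -148.9, 230.8]
tcp_rot: [-180.0, -0.0, 115.5]
ft_force: [0.4, -0.3, 0.8]
finger_gap: -0.0
grip_force: 0.0
```

send_rows(
  increments=[
    [0,0,0,0,0,0.169],
    [0,0,0,0,0,0.169],
    [0,0,0,0,0,0.169],
    [0,0,0,0,0,0.169],
    [0,0,0,0,0,0.169],
  ],
)

```text
time: 3.22
tool_pos: [456.4, -148.9, 230.8]
tcp_rot: [-179.9, 0.0, 67.1]
ft_force: [-0.5, -0.4, -0.4]
finger_gap: -0.1
grip_force: 0.0
```

```bash
cat >> h.py <<'E'
def wpts(s):
    v,u=np.indices(s['z_map'].shape); z=s['z_map'].astype(float)
    a=(u-s['cx'])/s['fx']; b=(v-s['cy'])/s['fy']; t=np.hypot(a,b); k=np.where(t>1e-6,np.tan(np.minimum(t,1.5))/np.maximum(t,1e-6),1)
    p=np.stack([a*k*z,b*k*z,z,np.ones_like(z)],-1); w=(p@np.linalg.inv(s['view']).T)[...,:3]; w[(z==0)|(t>1.4)]=np.nan
    return w
E
python3 - <<'E'
from h import *
s=snap('wrist'); np.savez('wrist1.npz',**s); cv2.imwrite('pics/w1.png',s['img'])
w=wpts(s); th=np.radians(67.3); ex=np.array([np.cos(th),np.sin(th)]); ey=np.array([-ex[1],ex[0]])
d=w[...,:2]-[518,-2]; jx=d@ex; jy=d@ey; z=w[...,2]
hsv=cv2.cvtColor(s['img'],cv2.COLOR_BGR2HSV)
m=(abs(z-75)<5)&(hsv[...,1]<70)&(abs(jy)<60)&(jx<45)&(jx>-150)
R=cv2.minAreaRect(w[m][:,:2].astype(np.float32)); print('mould',m.sum(),R,np.nanmedian(z[m]),np.percentile(jx[m],[1,99]),np.percentile(jy[m],[1,99]))
m=(abs(z-50)<5)&(abs(jy)<75)&(jx>20)&(jx<80)
print('stop',m.sum(),np.percentile(jx[m],[2,10,50,90,98]),np.percentile(jy[m],[1,99]))
for a in(-50,0,50):
    q=m&(abs(jy-a)<15); print(a,np.percentile(jx[q],[3,97]) if q.sum() else 0)
m=(abs(z-27)<4)&(abs(jy)<75)&(jx<45)&(jx>-185)
for sg in(1,-1):
    q=m&(jy*sg>0); print('rail',sg,q.sum(),np.percentile(jy[q],[3,97]),np.polyfit(jx[q],jy[q],1))
E
```

```text
mould 9640 ((491.8126525878906, -68.54737091064453), (99.88272857666016, 88.97471618652344), 66.42328643798828) 76.23012147922452 [-119.99675397  -23.24482074] [-44.48286692  42.17160726]Traceback (most recent call last):
  File "<stdin>", line 9, in <module>
    return _quantile_unchecked(
        a, q, axis, out, overwrite_input, method, keepdims, weights)
    return _ureduce(a,
                    func=_quantile_ureduce_func,
    ...<5 lines>...
                    overwrite_input=overwrite_input,
                    method=method)
    r = func(a, **kwargs)
    result = _quantile(arr,
                       quantiles=q,
    ...<2 lines>...
                       out=out,
                       weights=wgt)
    slices_having_nans = np.isnan(arr[-1, ...])
                                  ~~~^^^^^^^^^
IndexError: index -1 is out of bounds for axis 0 with size 0
```

View pics/w1.png

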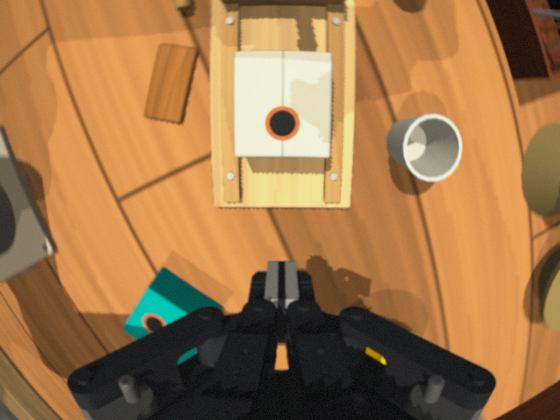

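The wrist view shows the mould at (283,105) in the rails, well aligned, with the board's near edge at row 207. The stop is out of view, so I'll take it from the top depth and the rails from this image.

Run:
```python
from h import *
th=np.radians(67.3); ex=np.array([np.cos(th),np.sin(th)]); ey=np.array([-ex[1],ex[0]])
for n in('wrist1','top'):
    s=dict(np.load(n+'.npz')); w=(wpts if n[0]=='w' else pts)(s)
    d=w[...,:2]-[518,-2]; jx=d@ex; jy=d@ey; z=w[...,2]
    b=(z>9)&(z<22)&(jx<-125)&(jx>-215)&(abs(jy)<100)
    print(n,'board end',np.percentile(jx[b],[1,5]),'y',np.percentile(jy[b],[1,99]))
    m=(abs(z-28)<5)&(abs(jy)<75)&(jx<0)&(jx>-170)
    for sg in(1,-1):
        q=m&(jy*sg>30)
        if q.sum()>20: print('rail',sg,q.sum(),np.percentile(jy[q],[3,50,97]),np.polyfit(jx[q],jy[q],1))
    m=(abs(z-51)<7)&(abs(jy)<70)&(jx>15)&(jx<80)&((abs(jy)>38))
    if m.sum(): print('stop',m.sum(),np.percentile(jx[m],[2,50,98]),np.percentile(jy[m],[1,99]),np.polyfit(jy[m],jx[m],1))
    m=(z>178)&(z<215)&(jx>90)&(jx<220)&(abs(jy)<40)
    if m.sum(): print('handle',m.sum(),np.percentile(jx[m],[2,50,98]),np.percentile(jy[m],[2,50,98]),z[m].max())
print(r.sense()['tool_pos'])
```

```text
wrist1 board end [-185.8216566  -183.84844191] y [-78.69441002  77.85544912]
rail 1 2129 [47.47189933 56.75017417 63.94398935] [9.24144668e-03 5.74699859e+01]
rail -1 2113 [-64.98236334 -57.94881959 -48.19803684] [-1.28103403e-02 -5.88383281e+01]
stop 2 [42.26979834 42.29171326 42.31362818] [60.56765067 61.56422891] [ 0.04489659 39.55006106]
top board end [-205.32989997 -188.88793423] y [-81.36948747  78.20118372]
rail 1 213 [43.67601279 54.61837538 63.47293925] [-1.12387560e-02  5.34277739e+01]
rail -1 189 [-66.33782255 -57.98602182 -48.22190139] [-5.36540872e-03 -5.82254017e+01]
stop 72 [39.41124039 48.09238636 56.69125371] [-65.57713824  62.40217551] [7.73488049e-03 4.80142434e+01]
handle 47 [148.65739889 159.69355044 171.9264788 ] [-10.52750911  -0.78129774   7.89134034] 206.32822144210854
[ 456.37326647 -148.86570733  230.80664429]
```

send_rows(
  increments=[
    [0,0,50,0,0,0],
    [0,0,50,0,0,0],
    [0,0,50,0,0,0],
    [0,0,40,0,0,0],
    [0,0,0,0,0,0],
  ],
)

```text
time: 3.9
tool_pos: [453.3, -147.5, 37.7]
tcp_rot: [-179.5, -0.0, 67.5]
ft_force: [-0.9, -0.1, -0.3]
finger_gap: -0.3
grip_force: 0.0
```

send_rows(
  increments=[
    [6,0,0,0,0,0],
    [6,0,0,0,0,0],
    [6,0,0,0,0,0],
    [4,0,0,0,0,0],
    [4,0,0,0,0,0],
  ],
)

```text
time: 4.53
tool_pos: [467.0, -124.7, 41.6]
tcp_rot: [180.0, 0.0, 67.4]
ft_force: [0.1, -0.5, -0.2]
finger_gap: -0.2
grip_force: 0.0
```

send_rows(
  increments=[
    [4,0,0,0,0,0],
    [4,0,0,0,0,0],
    [4,0,0,0,0,0],
    [4,0,0,0,0,0],
    [4,0,0,0,0,0],
  ],
)

```text
time: 5.15
tool_pos: [474.5, -106.9, 41.5]
tcp_rot: [180.0, 0.0, 67.4]
ft_force: [-2.7, -5.4, 3.4]
finger_gap: 0.1
grip_force: 2.6
```

In contact, with about 6 N of friction and roughly 43 mm to go.

send_rows(
  increments=[
    [6,0,0,0,0,0],
    [6,0,0,0,0,0],
    [6,0,0,0,0,0],
    [6,0,0,0,0,0],
    [6,0,0,0,0,0],
  ],
)

```text
time: 5.78
tool_pos: [486.0, -79.2, 41.5]
tcp_rot: [180.0, 0.1, 67.4]
ft_force: [-1.4, -5.1, 3.6]
finger_gap: 0.0
grip_force: 2.7
```

send_rows(
  increments=[
    [2,0,0,0,0,0],
    [2,0,0,0,0,0],
    [2,0,0,0,0,0],
    [1,0,0,0,0,0],
    [1,0,0,0,0,0],
  ],
)

```text
time: 6.4
tool_pos: [489.0, -72.0, 41.5]
tcp_rot: [180.0, 0.0, 67.4]
ft_force: [-1.7, -5.6, 4.2]
finger_gap: -0.1
grip_force: 2.8
```

send_rows(
  increments=[
    [1,0,0,0,0,0],
    [1,0,0,0,0,0],
    [1,0,0,0,0,0],
    [1,0,0,0,0,0],
    [0,0,0,0,0,0],
  ],
)

```text
time: 7.02
tool_pos: [490.5, -68.2, 41.5]
tcp_rot: [180.0, 0.0, 67.4]
ft_force: [-2.4, -4.4, 3.6]
finger_gap: 0.1
grip_force: 2.5
```

send_rows(
  increments=[
    [1,0,0,0,0,0],
    [1,0,0,0,0,0],
    [0,0,0,0,0,0],
  ],
)

```text
time: 7.4
tool_pos: [491.3, -66.3, 41.5]
tcp_rot: [180.0, 0.0, 67.4]
ft_force: [-2.1, -3.6, 3.2]
finger_gap: 0.2
grip_force: 2.5
```

send_rows(
  increments=[
    [1,0,0,0,0,0],
    [1,0,0,0,0,0],
    [0,0,0,0,0,0],
  ],
)

```text
time: 7.78
tool_pos: [491.8, -65.0, 41.5]
tcp_rot: [180.0, 0.1, 67.4]
ft_force: [-3.8, -8.0, 5.0]
finger_gap: 0.1
grip_force: 4.2
```

send_rows(
  increments=[
    [1,0,0,0,0,0],
    [1,0,0,0,0,0],
    [0,0,0,0,0,0],
  ],
)

```text
time: 8.15
tool_pos: [491.7, -64.8, 41.5]
tcp_rot: [-180.0, 0.3, 67.4]
ft_force: [-9.3, -15.8, 7.8]
finger_gap: 0.5
grip_force: 9.6
```

Home contact shows as the force climbing to about 20 N with no further motion. I'll add one last 1 mm press to square the mould, then back off, rise and check from above.

send_rows(
  increments=[
    [1,0,0,0,0,0],
    [0,0,0,0,0,0],
    [-8,0,0,0,0,0],
    [-15,0,0,0,0,0],
    [-15,0,0,0,0,0],
  ],
)

```text
time: 8.78
tool_pos: [478.1, -96.8, 41.1]
tcp_rot: [-180.0, -0.0, 67.4]
ft_force: [-0.5, 0.2, 0.0]
finger_gap: 0.1
grip_force: 0.0
```

send_rows(
  increments=[
    [0,0,-50,0,0,0],
    [0,0,-60,0,0,0],
    [0,0,-60,0,0,0],
    [0,0,-60,0,0,0],
    [30,0,0,0,0,0],
  ],
)

```text
time: 9.4
tool_pos: [492.6, -70.8, 278.1]
tcp_rot: [179.4, -0.1, 67.3]
ft_force: [0.3, 0.2, 0.1]
finger_gap: 0.1
grip_force: 0.0
```

send_rows(
  increments=[
    [30,0,0,0,0,0],
    [0,0,0,0,0,0],
  ],
)

```text
time: 9.65
tool_pos: [501.7, -40.0, 271.2]
tcp_rot: [-180.0, -0.0, 67.5]
ft_force: [-0.0, -0.1, -0.6]
finger_gap: -0.2
grip_force: 0.0
```

Run:
```python
from h import *
s=snap('wrist'); np.savez('wrist2.npz',**s); cv2.imwrite('pics/w2.png',s['img'])
w=wpts(s); th=np.radians(67.3); ex=np.array([np.cos(th),np.sin(th)]); ey=np.array([-ex[1],ex[0]])
d=w[...,:2]-[518,-2]; jx=d@ex; jy=d@ey; z=w[...,2]
hsv=cv2.cvtColor(s['img'],cv2.COLOR_BGR2HSV)
m=(abs(z-75)<5)&(hsv[...,1]<70)&(abs(jy)<60)&(jx<60)&(jx>-150)
R=cv2.minAreaRect(w[m][:,:2].astype(np.float32)); print('mould',m.sum(),R,np.nanmedian(z[m]),np.percentile(jx[m],[1,99]),np.percentile(jy[m],[1,99]))
m=(abs(z-50)<4)&(abs(jy)<65)&(jx>20)&(jx<80)&(abs(jy)>38)
if m.sum(): print('stop',m.sum(),np.percentile(jx[m],[2,50,98]),np.polyfit(jy[m],jx[m],1))
m=(z>170)&(z<215)&(jx>90)&(jx<220)&(abs(jy)<40)
if m.sum(): print('handle',m.sum(),np.percentile(jx[m],[2,50,98]),np.percentile(jy[m],[2,50,98]),z[m].max())
p=r.sense()['tool_pos']; print(p,(p[:2]-[518,-2])@ex,(p[:2]-[518,-2])@ey)
```

```text
mould 7293 ((515.3594360351562, -9.101333618164062), (99.56751251220703, 89.61302185058594), 67.35879516601562) 76.24178740032335 [-55.32276874  41.35004959] [-43.81736896  43.19809791]
stop 736 [42.94681944 51.56310412 59.98942337] [-2.07047919e-03  5.14964652e+01]
[501.40382351 -40.91145183 270.99789794] -42.30186121887548 0.2944405735665969
```

View pics/w2.png

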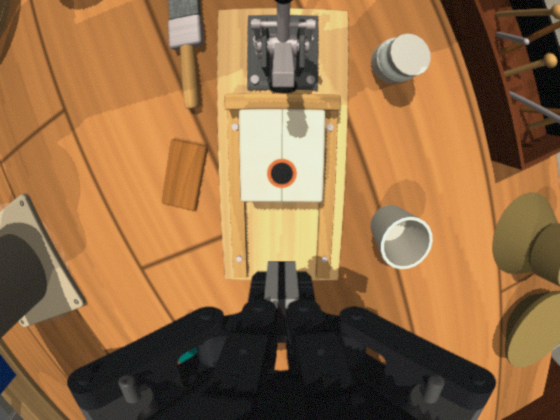

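The wrist view shows the mould flush against the stop (front edge at row 108, square). The centre is at jig x≈-10 after the 2.5 mm origin correction. The lever is still open at (284,15). Now I'll go over the clamp to the far side of the handle.

send_rows(
  increments=[
    [54,0,0,0,0,0],
    [54,0,0,0,0,0],
    [54,0,0,0,0,0],
    [54,0,0,0,0,0],
    [54,0,0,0,0,0],
  ],
)

```text
time: 10.32
tool_pos: [605.9, 208.4, 271.0]
tcp_rot: [180.0, 0.0, 67.4]
ft_force: [0.2, -0.6, 0.2]
finger_gap: 0.1
grip_force: 0.0
```

send_rows(
  increments=[
    [0,0,0,0,0,0],
    [0,0,30,0,0,0],
    [0,0,30,0,0,0],
    [0,0,31,0,0,0],
    [0,0,0,0,0,0],
  ],
)

```text
time: 10.95
tool_pos: [603.2, 205.9, 176.9]
tcp_rot: [-179.7, 0.2, 67.3]
ft_force: [0.3, -0.3, 0.2]
finger_gap: 0.0
grip_force: 0.0
```

Run:
```python
from h import *
s=snap('scene'); w=pts(s); cv2.imwrite('pics/s2.png',cv2.resize(s['img'][150:310,200:400],None,fx=3.5,fy=3.5,interpolation=cv2.INTER_CUBIC))
th=np.radians(67.3); ex=np.array([np.cos(th),np.sin(th)]); ey=np.array([-ex[1],ex[0]])
p=r.sense()['tool_pos']; print(p,(p[:2]-[519,0])@ex,(p[:2]-[519,0])@ey)
```

```text
[604.43003405 206.48362982 179.3952444 ] 223.45697969435003 0.870819997293251
```

View pics/s2.png

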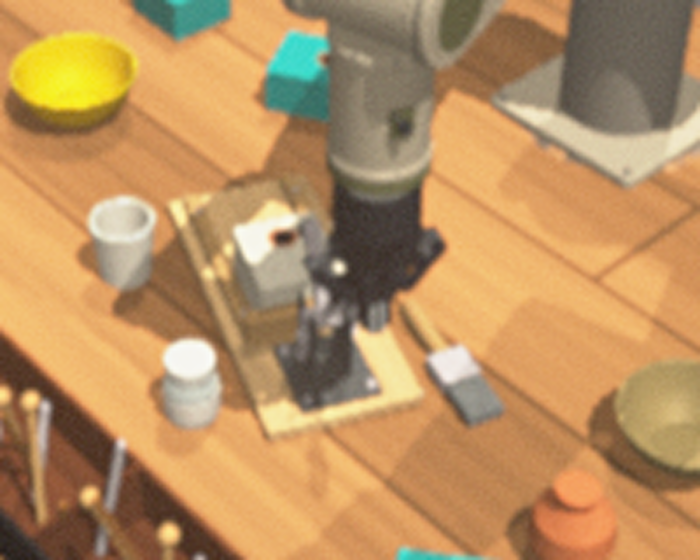

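The gripper hangs beside the lever on its far side, around (375,290) in the crop, and clear of everything. The mould still sits at (275,250). I start pushing the lever.

send_rows(
  increments=[
    [-8,0,0,0,0,0],
    [-8,0,0,0,0,0],
    [-6,0,0,0,0,0],
    [-6,0,0,0,0,0],
    [-6,0,0,0,0,0],
  ],
)

```text
time: 11.62
tool_pos: [592.0, 176.6, 180.4]
tcp_rot: [180.0, -0.0, 67.4]
ft_force: [-0.4, 0.3, -0.4]
finger_gap: 0.2
grip_force: 0.0
```

send_rows(
  increments=[
    [-6,0,0,0,0,0],
    [-6,0,0,0,0,0],
    [-6,0,0,0,0,0],
    [-6,0,0,0,0,0],
    [-6,0,0,0,0,0],
  ],
)

```text
time: 12.25
tool_pos: [581.1, 149.4, 181.0]
tcp_rot: [179.9, -0.1, 67.4]
ft_force: [2.1, 2.8, 2.0]
finger_gap: -0.1
grip_force: 1.7
```

send_rows(
  increments=[
    [-6,0,0,0,0,0],
    [-6,0,0,0,0,0],
    [-6,0,0,0,0,0],
    [-6,0,0,0,0,0],
    [-6,0,0,0,0,0],
  ],
)

```text
time: 12.88
tool_pos: [568.7, 120.9, 180.0]
tcp_rot: [-180.0, 0.0, 67.4]
ft_force: [-0.7, 0.4, -0.1]
finger_gap: 0.1
grip_force: 0.2
```

send_rows(
  increments=[
    [-6,0,0,0,0,0],
    [-6,0,0,0,0,0],
    [-6,0,0,0,0,0],
    [-6,0,0,0,0,0],
    [0,0,0,0,0,0],
  ],
)

```text
time: 13.5
tool_pos: [559.8, 99.0, 180.3]
tcp_rot: [180.0, 0.0, 67.4]
ft_force: [-0.3, -0.7, -0.2]
finger_gap: -0.5
grip_force: 0.0
```

send_rows(
  increments=[
    [0,0,0,0,0,0],
    [20,0,0,0,0,0],
    [40,0,0,0,0,0],
    [50,0,0,0,0,0],
    [50,0,0,0,0,0],
  ],
)

```text
time: 14.12
tool_pos: [622.0, 249.9, 180.3]
tcp_rot: [180.0, -0.0, 67.4]
ft_force: [0.8, 0.5, 1.1]
finger_gap: 0.1
grip_force: 0.0
```

send_rows(
  increments=[
    [0,0,-50,0,0,0],
    [0,0,-50,0,0,0],
    [50,0,0,0,0,0],
    [50,0,0,0,0,0],
    [0,0,0,0,0,0],
  ],
)

```text
time: 14.75
tool_pos: [659.1, 344.1, 276.5]
tcp_rot: [-179.8, 0.1, 67.7]
ft_force: [0.8, -0.5, -0.3]
finger_gap: -0.1
grip_force: 0.0
```

Run:
```python
from h import *
th=np.radians(67.3); ex=np.array([np.cos(th),np.sin(th)]); ey=np.array([-ex[1],ex[0]])
s=snap('top'); w=pts(s)
d=w[...,:2]-[519,0]; jx=d@ex; jy=d@ey; z=w[...,2]
hsv=cv2.cvtColor(s['img'],cv2.COLOR_BGR2HSV)
m=(abs(z-75)<6)&(hsv[...,1]<60)&(hsv[...,2]>150)&(abs(jy)<50)&(jx<60)&(jx>-150)
print('mould',m.sum(),np.percentile(jx[m],[1,99]),np.percentile(jy[m],[1,99]))
m=(z>130)&(z<215)&(jx<220)&(jx>-20)&(abs(jy)<40)
if m.sum(): print('handle',np.percentile(jx[m],[2,50,98]),np.percentile(jy[m],[2,50,98]),z[m].max())
m=(z>82)&(z<105)&(jx<75)&(jx>-20)&(abs(jy)<12)
if m.sum(): print('nose bar',m.sum(),np.percentile(jx[m],[2,50,98]),np.median(z[m]))
a=cv2.resize(s['img'][150:270,180:350],None,fx=3.5,fy=3.5,interpolation=cv2.INTER_CUBIC); cv2.imwrite('pics/t3.png',a)
print(r.sense()['tool_pos'])
```

```text
mould 519 [-60.65654458  35.89520868] [-43.02627147  42.4146943 ]
handle [35.82378512 55.10258221 80.31735957] [-10.10103476  -0.29439424   8.29045321] 200.36137071362305
nose bar 70 [-11.41769904  23.90448518  66.66937979] 92.75726687792076
[659.15651684 342.15662466 277.59702432]
```

View pics/t3.png

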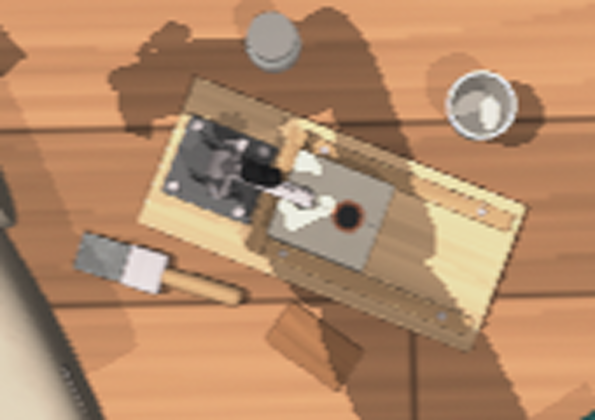

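The top view shows the lever leaning towards the mould (crop (262,175)) and the nose bar level on the mould at (298,192). The mould's rear face is at jig x≈-60, so it is home. The bystanders haven't moved and the arm is clear.

```bash
python3 -c "
from bench import r
print(r.hand_in())"
```

```text
the job is handed in; nothing more can be done
None
```

The mould is home against the stop, the clamp lever has snapped over centre with its pad down on the mould, the bystanders stayed put, and the job is handed in.

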